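# Load the sample carrier with the sealed tins and the retained vial

## Task

Load the sample carrier for the next moisture run with the samples standing in the near half of the bench: stand the two large capped tins in its two wide seats (either way round), the small capped tin in the narrow seat and the slim glass vial in the tall collar, each upright and fully down on the floor of its seat. Set them down, do not drop or tip them, and leave the open tin and the wide glass jar where they stand.

Things in the scene. Friction and masses are not known exactly. Their poses are not given: they have to be found in the camera images.
- tin_large_a_mid (a point): one of two alike capped white sample tins (round, closed with a cap), 56 mm in diameter and 28 mm high (a lip of the cap shows up to 58 mm and 31 mm), standing on the bench. Point: its centre, 14 mm above its underside; z along its axis, upwards. 30 to 65 g.
- tin_large_b_mid (a point): one of two alike capped white sample tins (round, closed with a cap), 56 mm in diameter and 28 mm high (a lip of the cap shows up to 58 mm and 31 mm), standing on the bench. Point: its centre, 14 mm above its underside; z along its axis, upwards. 30 to 65 g.
- tin_small_mid (a point): the smaller capped white sample tin (round, closed with a cap), 49 mm in diameter and 24 mm high (a lip of the cap shows up to 51 mm and 27 mm), standing among the other tins and the tools near the robot; two more such tins, beside the glue stick at the back edge of the bench, are not part of the job. Point: 12 mm above its underside on the axis; z upwards. 30 to 65 g.
- vial_mid (a point): slim upright glass vial with a red screw cap, 27 mm in diameter, 85 mm high (the cap is the top 11 mm, 22 mm in diameter), standing alone on the bench, not one of the three behind the rack at the back edge; grasp the glass body. Point: its centre, 42.5 mm above its underside; z upwards. 25 to 45 g.
- open_tin_mid (a point): look-alike that stays: white sample tin without a cap, open and empty, 56 mm in diameter, 28 mm high, loose on the bench. Point: its centre, 14 mm above its underside; z upwards.
- jar_mid (a point): look-alike that stays: short wide glass jar with a white cap, 52 mm in diameter, 75 mm high, loose on the bench. Point: its centre, 37.5 mm above its underside; z upwards.
- seat_wide_a: one of two alike wide seats, for a large tin. Fixed grey plate 88.5 x 88.5 x 3 mm. Origin: centre of the plate's underside, 2 mm above the bench; z up, x and y along its edges. The tin rests on the plate, 5 mm above the bench. Ring 8 mm high on the plate (top 13 mm above the bench), wall 2.5 mm, inner diameter 62 to 63 mm for the lowest 3 mm, flaring to 72 mm at the mouth.
- seat_wide_b: the other wide seat, alike in size and frame. The four seats lie two by two at 90 mm pitch, in an order that changes, in a low aluminium carrier fixed to the bench (192 x 192 mm, rim 12 mm above the bench, 22 mm bail handles at two opposite sides); carrier and seats are turned together by up to 0.3 rad.
- seat_narrow: narrow seat, for the small tin; plate and frame as seat_wide_a, same carrier. Ring 8 mm high on the plate (top 13 mm above the bench), wall 2.5 mm, inner diameter 53 to 54 mm for the lowest 3 mm, flaring to 63 mm at the mouth. A large tin cannot reach its floor.
- seat_vial: seat for the vial; plate and frame as seat_wide_a, same carrier. A tall narrow collar, 25 mm high on the plate (top 30 mm above the bench), wall 2.5 mm, inner diameter 33 mm at the foot, 34 mm at 15 mm above the plate, flaring to 44 mm at the mouth. The vial rests on the plate, 5 mm above the bench.
Not all that is in view belongs to the job. What is shaped like the part that bears tin_large_b_mid but blue or red is not meant.

How it is judged:
By the outcome, as a careful person would: the job done as asked, in the order asked, and still so for the second after the job is handed in, with the robot touching nothing.
It also fails if it takes over 99 s, if anything falls off the work surface, if the arm or the gripper's body presses on something with over 40 N, if the wrist force passes 120 N, or if a joint passes its speed limit or range.

## Robot

A 6-joint arm with a two-finger parallel gripper is mounted at the origin on a cart in front of the work surface, level with it; the furniture and walls round the work are solid. World frame = base frame: x ahead of the robot, y to its left, z up, the work surface at z = 0. Lengths are in mm, angles in degrees, forces in N, time in s.
With the tool pointing down it reaches from about 275 to 725 mm from the base axis. Payload 15.9 kg.
Tool frame: the origin (TCP) lies at the centre of the arm's flange, where the gripper is bolted on; the fingertips stand 173 mm ahead of it and the grasp point (between the pads) lies 155 mm ahead of it; z points along the fingers, y is the direction in which the jaws open and shut (so a half turn about z gives the same grasp; the last joint's range is limited). The gripper opens to 85 mm and grips with 20 to 120 N. Pads are 22 mm wide; open, the fingers measure 114 mm over their backs; the gripper's body (76 mm by 85 mm) begins 54 mm behind the grasp point. The pads swing forward as they close: fully open they stand 13 mm farther back than shut.
Start: joints at [-65.26, 12.198, -1.971, 75.831, 0, 90], TCP at [209.246, -454.095, 404.706] pointing down, gripper open.
Joint ranges: [-170.91, 170.91], [-42.67, 98.43], [-65.05, 77.54], [-120.47, 116.71], [-90, 82.35], [-180, 180]. Speed limits (degrees/s): [108.29, 108.29, 136.94, 147.25, 180, 180].

## Interface

Orientations are given as [roll, pitch, yaw] about the fixed x, y, z axes, in that order (R = Rz(yaw) Ry(pitch) Rx(roll)).
In Python, from cell import get_state, read_camera, close_job gives the robot as it stands.
- The arm moves only by the tool drive_tool, never from a script. Its arguments are lists of equal length, an entry for each row: "travel": the shift along the world's x, y, z in m, a list of three; "turn": the turn about the world's z in degrees. A call has exactly 5 rows; each row is the pose to reach, as a shift and turn from the pose commanded when the call began; what a row does not reach only later rows make up. A row lasts 1/10 s, in which the tool goes at most 50 mm and 8.59 degrees, less where a joint would pass 70% of its speed; a pose out of reach is approached as far as the arm can. A call with a gripper value outside its range is refused whole. "jaw" is the opening, from -1 (shut) to 1 (fully open), set as the call begins (left out, the last holds). The fingers move at their own pace and stop on an object; the grip force is fixed at half the most. Time passes only in rows, so rows that repeat a pose let the fingers close, or fill a call up. It gives the time, the measured TCP pose, the force and the opening at its end, in the units of the state.
- get_state(): the state, without advancing time (a new reading comes with each control period).
- read_camera(name): name is "side" or "top" or "wrist"; returns a dict with "frame" (400x640x3 uint8, blue, green, red), "K" (3x3 intrinsics, pixels), "origin" and "orientation" of the camera in the world. Camera axes: x right, y up, looking along -z (the intrinsics and any distortion apply to the point x, -y, -z); pixel columns grow to the right and rows downward; lengths in mm; the calibration is good to about 2 mm. The wrist camera is an equidistant fisheye: a pixel r from the principal point sees the ray r / f radians off the axis. A picture is of the moment at which its call begins. There is no depth.
- close_job(): hands the job in, once; it reports no verdict.
The state is a dict: "time_s": time; "qpos": joint angles; "joint_velocities": joint speeds; "joint_torque": joint torques, N m; "tcp_pos": TCP position; "ee_rot": TCP orientation; "wrist_force": force on the tool from outside, world axes, zero at the start; "wrist_torque": the same for the moment, N m; "grip_width": finger opening in mm.
Only numpy, scipy, OpenCV 4.12 (cv2) and the standard library are available. Lean on these libraries where they do the work, as an engineer would, in place of code of your own. Each camera call takes 0.05 s, during which the arm holds its last target. There are 200 camera calls.

## Working session

There is one attempt and no reset: what is moved stays moved. The work goes in short steps, Python scripts to look and compute and a tool call to move; the robot and the scene stay as the last step left them, time stands still between calls to the robot, and variables do not carry over. Pictures are saved under pics/ and viewed, about 12 in all and at most 16, crops included, and the job is handed in when it is done.

Besides the shell and the picture viewer there is one more tool, called after ">>>" in YAML: its name, and indented under it one key for each argument. drive_tool: Moves the arm, as the interface text tells. Its arguments: {"type":"object","properties":{"travel":{"type":"array"},"turn":{"type":"array"},"jaw":{"type":"number"}},"required":["travel","turn"]}

```bash
mkdir -p pics; ls
python3 - <<'E'
from cell import *
import cv2
for n in ("top","side"):
    c=read_camera(n); cv2.imwrite(f"pics/{n}0.png",c["frame"]); print(n,c["K"],c["origin"],c["orientation"])
print(get_state())
E
```

```text
pics
top [[517.0146426    0.         327.18825889]
 [  0.         517.0146426  197.69854276]
 [  0.           0.           1.        ]] [ 282.20748225  136.56676447 1879.54074893] [  7.16854194   0.13424167 -89.88057689]
side [[365.17296149   0.         322.22246417]
 [  0.         365.17296149 198.64087302]
 [  0.           0.           1.        ]] [ 265.81507052 1090.82209798  508.31436768] [  64.39742052   -0.88511152 -165.50965085]
{'time_s': 0.1, 'qpos': array([-6.52585031e+01,  1.22213071e+01, -2.00357880e+00,  7.58301594e+01,
       -8.91576869e-04,  9.00000787e+01]), 'joint_velocities': array([-0.0640853 , -0.00786882,  0.06829608, -0.02823037,  0.02869061,
        0.04563563]), 'joint_torque': array([-2.61069283e-03, -6.87250042e+01,  4.87805450e+01,  1.21106530e-02,
       -1.62263700e-04,  3.60240256e-05]), 'tcp_pos': array([ 209.20859461, -453.9910052 ,  404.278845  ]), 'ee_rot': array([-1.79944955e+02,  8.91652063e-04,  2.47414191e+01]), 'wrist_force': array([-0.15921007,  0.25719329,  0.54559072]), 'wrist_torque': array([ 0.01693024, -0.04928019, -0.00892915]), 'grip_width': 85.54956364750333}
```

View pics/top0.png

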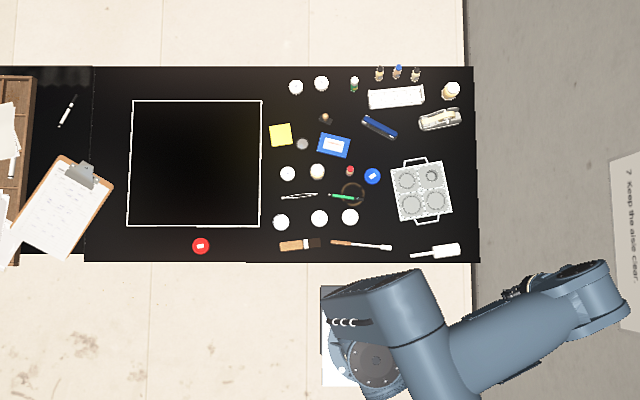

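View pics/side0.png

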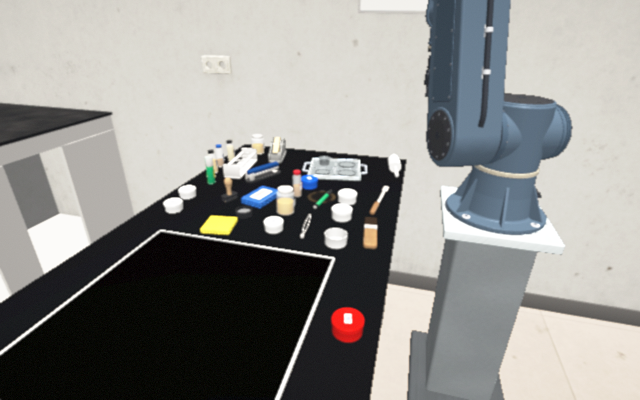

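Top view: near-half candidates are white tins at (288,173), (281,222), (320,218) and (350,217). The jar is at (317,172), the red-cap vial at (350,171) and the carrier at (421,191). I'll enlarge that area and measure it.

```bash
cat > h.py <<'E'
import numpy as np, cv2
from scipy.spatial.transform import Rotation as R
def ray(c,u,v,fish=False):
    K=c["K"]; x=(u-K[0,2])/K[0,0]; y=(v-K[1,2])/K[1,1]
    if fish:
        r=np.hypot(x,y); s=np.sin(r)/max(r,1e-9); d=np.array([x*s,-y*s,-np.cos(r)])
    else: d=np.array([x,-y,-1.])
    return R.from_euler('xyz',c["orientation"],degrees=True).apply(d)
def plane(c,u,v,z,fish=False):
    d=ray(c,u,v,fish); o=np.array(c["origin"]); return o+d*(z-o[2])/d[2]
E
python3 - <<'E'
from cell import *; from h import *
c=read_camera("top"); f=c["frame"]
cv2.imwrite("pics/crop.png",cv2.resize(f[150:265,260:460],None,fx=4,fy=4,interpolation=cv2.INTER_CUBIC))
hsv=cv2.cvtColor(f,cv2.COLOR_BGR2HSV)
m=((hsv[...,2]>110)).astype('uint8')
for cn in cv2.findContours(m[60:260,265:475].copy(),cv2.RETR_EXTERNAL,cv2.CHAIN_APPROX_NONE,offset=(265,60))[0]:
    if cv2.contourArea(cn)<60: continue
    (u,v),r=cv2.minEnclosingCircle(cn); a=cv2.contourArea(cn); p=plane(c,u,v,29)
    print(np.round([u,v,r,a],1),p.round(0)[:2],"eqdia",round(2*np.sqrt(a/np.pi)*1850/517,1), cv2.minAreaRect(cn)[2] if a>1000 else "")
E
```

```text
[435.  253.   25.3 390. ] [ 317. -243.] eqdia 79.7 
[360.5 245.   30.8 174. ] [345.  22.] eqdia 53.3 
[293.6 245.   14.7 242.5] [345. 261.] eqdia 62.9 
[280.5 221.9   8.5 201. ] [427. 309.] eqdia 57.2 
[319.  218.    8.6 205.5] [441. 171.] eqdia 57.9 
[349.8 216.7   8.6 208.5] [446.  60.] eqdia 58.3 
[371.9 175.7   8.3 196.5] [596. -21.] eqdia 56.6 
[287.2 173.2   7.5 157.5] [604. 287.] eqdia 50.7 
[316.4 171.1   8.3 172.5] [612. 181.] eqdia 53.0 
[ 421.   191.    37.4 3063.5] [ 540. -197.] eqdia 223.5 79.15969848632812
[301.6 143.5   5.6  81. ] [715. 235.] eqdia 36.3 
[333.  144.5  17.9 573. ] [711. 121.] eqdia 96.7 
[280.5 134.5  14.3 432. ] [748. 313.] eqdia 83.9 
[379.5 126.5  18.7 191.5] [779. -50.] eqdia 55.9 
[439.3 119.   21.7 638.5] [ 807. -270.] eqdia 102.0 
[ 396.    97.    29.2 1022.5] [ 891. -112.] eqdia 129.1 84.2894058227539
[450.2  90.8  10.6 240.5] [ 915. -313.] eqdia 62.6 
[295.4  86.6   7.5 153. ] [930. 260.] eqdia 49.9 
[353.8  83.5   7.6  89.5] [942.  43.] eqdia 38.2 
[321.   83.1   7.9 160. ] [943. 165.] eqdia 51.1 
[ 364.5   63.    99.5 1408. ] [1021.    3.] eqdia 151.5 90.0
```

View pics/crop.png

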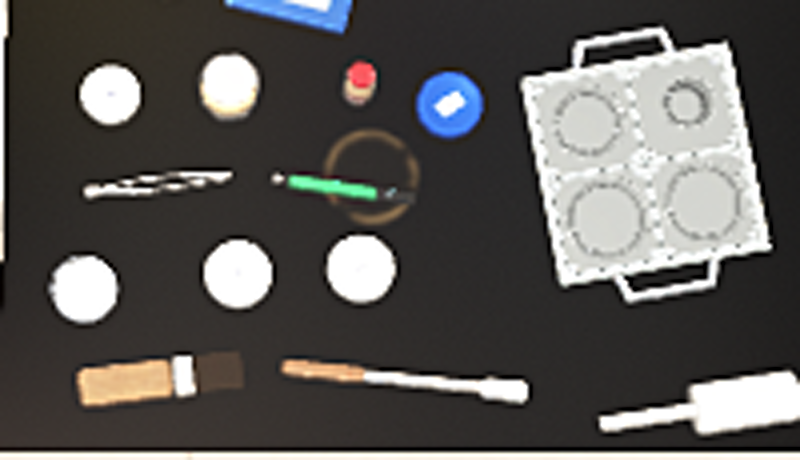

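Crop, in full-image pixels: small tin (287,173), as its diameter measures about 51 mm. The three large rims are (281,222), (319,218) and (350,217), and one of them is the open tin. Narrow seat at (407,180), vial collar at (432,176), wide seats at (411,204) and (436,200). I'll check the side view to find which tin is open.

Run:
```python
from h import *
f=cv2.imread("pics/side0.png"); cv2.imwrite("pics/scrop.png",cv2.resize(f[150:260,240:400],None,fx=5,fy=5,interpolation=cv2.INTER_CUBIC))
```

```text
(no output)
```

View pics/scrop.png

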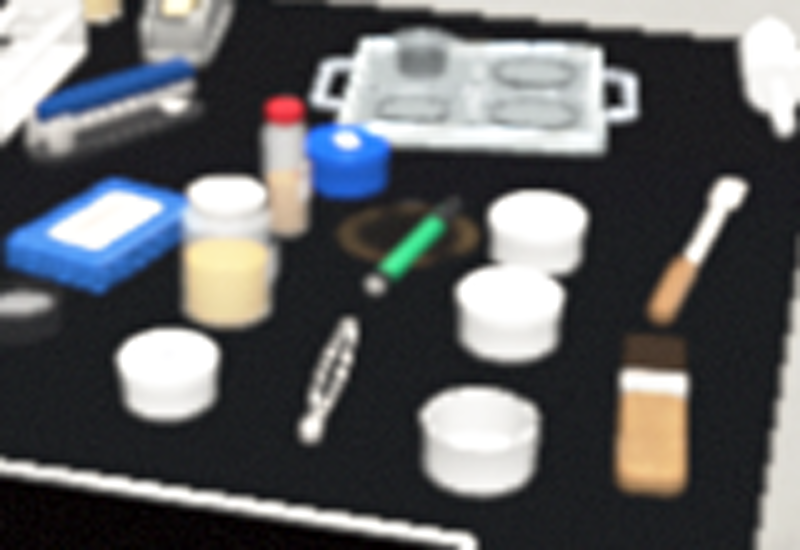

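>>> drive_tool:
  travel:
    - [0.03, 0.04, 0]
    - [0.06, 0.08, 0]
    - [0.09, 0.12, 0]
    - [0.12, 0.16, 0]
    - [0.15, 0.2, 0]
  turn: [7, 14, 21, 28, 35]

```text
time_s: 0.65
tcp_pos: [359.9, -252.3, 404.7]
ee_rot: [180.0, 0.0, 60.0]
wrist_force: [1.1, -1.4, -0.5]
grip_width: 85.4
```

The side crop shows the open tin nearest the camera at crop (480,440), which is the top-view tin at (281,222), so that one stays. The two behind it are capped and large. Next I'll look at the carrier with the wrist camera.

>>> drive_tool:
  travel:
    - [0.03, 0.02, 0]
    - [0.06, 0.04, 0]
    - [0.09, 0.054, 0]
    - [0.09, 0.054, 0]
    - [0.09, 0.054, 0]
  turn: [0, 0, 0, 0, 0]

```text
time_s: 1.15
tcp_pos: [449.5, -199.7, 404.3]
ee_rot: [-179.9, 0.0, 59.8]
wrist_force: [-0.0, -1.0, 0.4]
grip_width: 85.6
```

Run:
```python
from cell import *; from h import *
import pickle
c=read_camera("wrist"); pickle.dump(c,open("w1.pkl","wb")); cv2.imwrite("pics/w1.png",c["frame"]); print(c["K"],c["origin"],c["orientation"],get_state()["tcp_pos"])
```

```text
[[309.70691629   0.         313.32340349]
 [  0.         309.70691629 195.61442953]
 [  0.           0.           1.        ]] [ 483.54250801 -140.02041391  373.14761473] [-15.65982245  -0.03083253 -30.20197842] [ 448.98718512 -200.11842425  404.43938956]
```

View pics/w1.png

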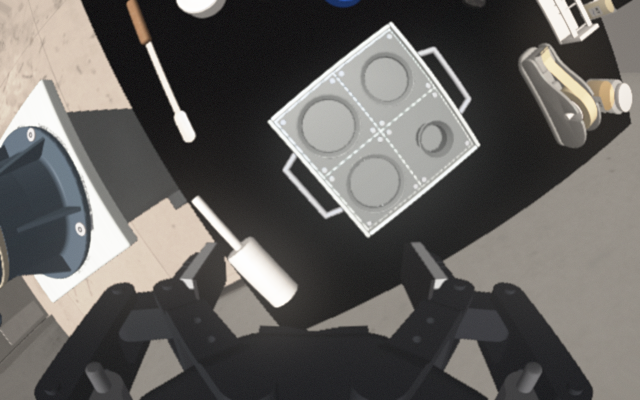

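Wrist picture: wide seats at (328,125) and (374,182), narrow seat at (385,78), vial collar at (433,137). I'll measure the carrier in world coordinates.

Run:
```python
from h import *
import pickle
c=pickle.load(open("w1.pkl","rb")); g=cv2.cvtColor(c["frame"],cv2.COLOR_BGR2GRAY)
m=cv2.morphologyEx((g>80).astype('uint8'),cv2.MORPH_CLOSE,np.ones((5,5)))
n,l,st,ce=cv2.connectedComponentsWithStats(m)
k=(l==l[132,380]).astype('uint8'); k=cv2.morphologyEx(k,cv2.MORPH_OPEN,cv2.getStructuringElement(cv2.MORPH_ELLIPSE,(25,25)))
cn=max(cv2.findContours(k,cv2.RETR_EXTERNAL,cv2.CHAIN_APPROX_NONE)[0],key=cv2.contourArea)[:,0]
P=np.array([plane(c,u,v,12,True)[:2] for u,v in cn],'float32')
(cx,cy),(w,h),a=cv2.minAreaRect(P); print(cx,cy,w,h,a)
a=a%90; a=a if a<45 else a-90
ex=np.array([np.cos(np.radians(a)),np.sin(np.radians(a))]); ey=np.array([-ex[1],ex[0]])
for sx in(1,-1):
    for sy in(1,-1): print(sx,sy,(np.array([cx,cy])+45*(sx*ex+sy*ey)).round(1))
for nme,u,v in(("wideL",328,125),("wideR",374,182),("narrow",385,78),("vial",433,137)): print(nme,plane(c,u,v,13,True)[:2].round(1))
print("cross",plane(c,380,132,5,True)[:2])
# ellipse of ring mouths
e=cv2.resize(c["frame"][10:250,255:495],None,fx=2.4,fy=2.4,interpolation=cv2.INTER_CUBIC); cv2.imwrite("pics/seats.png",e)
```

```text
542.3131713867188 -199.83570861816406 199.19688415527344 194.026123046875 10.13644790649414
1 1 [ 578.7 -147.6]
1 -1 [ 594.5 -236.2]
-1 1 [ 490.1 -163.5]
-1 -1 [ 505.9 -252.1]
wideL [ 490.2 -162.7]
wideR [ 504.9 -249.5]
narrow [ 576.3 -146.6]
vial [ 596.4 -236.7]
cross [ 540.92972678 -201.02877968]
```

View pics/seats.png

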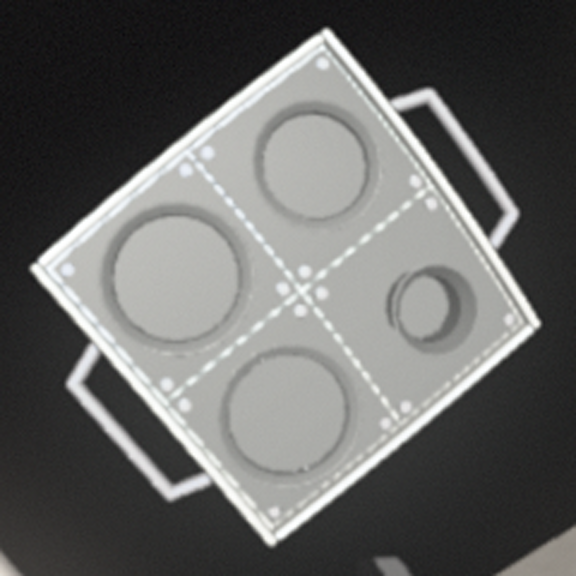

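>>> drive_tool:
  travel:
    - [0, 0.048, 0]
    - [0, 0.096, 0]
    - [-0.01, 0.144, 0]
    - [-0.02, 0.19, 0]
    - [-0.02, 0.23, 0]
  turn: [0, 0, 0, 0, 0]

```text
time_s: 1.7
tcp_pos: [427.5, 30.9, 405.1]
ee_rot: [180.0, -0.0, 59.7]
wrist_force: [1.4, -0.2, 0.2]
grip_width: 85.4
```

>>> drive_tool:
  travel:
    - [0, 0.02, -0.025]
    - [0, 0.02, -0.05]
    - [0, 0.02, -0.05]
    - [0, 0.02, -0.05]
    - [0, 0.02, -0.05]
  turn: [0, 0, 0, 0, 0]

```text
time_s: 2.2
tcp_pos: [429.5, 49.2, 356.0]
ee_rot: [179.9, -0.1, 59.7]
wrist_force: [1.0, -0.7, 0.3]
grip_width: 85.5
```

```bash
cat > tins.py <<'E'
from cell import *; from h import *
import sys,pickle
c=read_camera("wrist"); pickle.dump(c,open("w.pkl","wb")); print(get_state()["tcp_pos"].round(1))
def tins(c,z=29.):
    g=cv2.cvtColor(c["frame"],cv2.COLOR_BGR2GRAY); hsv=cv2.cvtColor(c["frame"],cv2.COLOR_BGR2HSV)
    m=cv2.morphologyEx(((g>120)&(hsv[...,1]<60)).astype('uint8'),cv2.MORPH_OPEN,np.ones((3,3)))
    for cn in cv2.findContours(m,cv2.RETR_EXTERNAL,cv2.CHAIN_APPROX_NONE)[0]:
        if not 600<cv2.contourArea(cn)<9000: continue
        u,v=cv2.minEnclosingCircle(cn)[0]
        P=np.array([plane(c,*p,z,True)[:2] for p in cn[:,0]],'float32'); (x,y),r=cv2.minEnclosingCircle(P); e=cv2.fitEllipse(P)
        print("px",round(u),round(v),"circ",round(x,1),round(y,1),"d",round(2*r,1),"ell",np.round(e[0],1),np.round(e[1],1))
tins(c)
cv2.imwrite("pics/"+sys.argv[1],c["frame"])
E
python3 tins.py w2.png
```

```text
[429.6  49.2 356. ]
px 244 306 circ 271.7 -36.4 d 90.0 ell [274.3 -42.9] [56.1 82.2]
px 616 330 circ 898.0 -881.8 d 1145.4 ell [ 871.7 -721.6] [ 214.9 1136. ]
px 276 257 circ 351.6 -6.7 d 135.0 ell [348.8 -33.2] [ 14.  174.6]
px 495 257 circ 574.3 -172.2 d 212.0 ell [ 588.1 -149.6] [106.6 204.5]
px 320 164 circ 443.8 60.9 d 59.6 ell [443.7  60.8] [58.2 58.7]
px 627 123 circ 874.7 -110.1 d 229.9 ell [873.9 -87.7] [105.6 228. ]
px 257 70 circ 438.5 170.4 d 59.7 ell [438.6 170.5] [58.1 58.8]
px 499 17 circ 698.3 107.7 d 56.8 ell [697.1 107.2] [44.7 48.5]
```

View pics/w2.png

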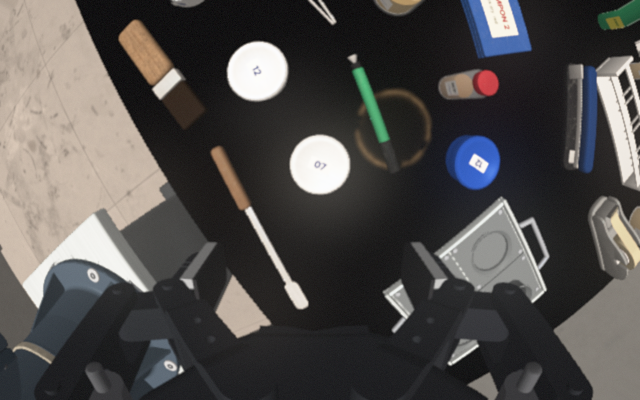

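The picture shows tin 07 at (320,164) and tin 12 at (257,70), both capped and 58 mm across. I'll grasp the nearer one, tin 07, at (443.7, 60.9).

>>> drive_tool:
  travel:
    - [0.0145, 0.011, -0.02]
    - [0.0145, 0.011, -0.065]
    - [0.0145, 0.011, -0.11]
    - [0.0145, 0.011, -0.15]
    - [0.0145, 0.011, -0.172]
  turn: [0, 0, 0, 0, 0]
  jaw: 0.65

```text
time_s: 2.75
tcp_pos: [443.2, 60.3, 180.8]
ee_rot: [-179.9, 0.1, 59.7]
wrist_force: [0.5, 0.2, 0.9]
grip_width: 70.5
```

>>> drive_tool:
  travel:
    - [0, 0, 0]
    - [0, 0, 0]
    - [0, 0, 0]
    - [0, 0, 0]
    - [0, 0, 0]
  turn: [0, 0, 0, 0, 0]
  jaw: -0.1

```text
time_s: 3.25
tcp_pos: [444.2, 61.0, 183.7]
ee_rot: [179.9, -0.1, 59.7]
wrist_force: [0.3, -0.9, -0.7]
grip_width: 53.4
```

>>> drive_tool:
  travel:
    - [0, 0, 0.01]
    - [0, 0, 0.03]
    - [0, 0, 0.06]
    - [0, 0, 0.08]
    - [0, 0, 0.08]
  turn: [0, 0, 0, 0, 0]

```text
time_s: 3.75
tcp_pos: [444.7, 61.1, 266.0]
ee_rot: [179.8, -0.2, 59.7]
wrist_force: [0.3, 0.4, -1.4]
grip_width: 53.8
```

```bash
python3 tins.py w3.png; python3 -c "
from cell import *;print(get_state()['grip_width'])
import cv2;f=read_camera('side')['frame'][90:250,220:420];cv2.imwrite('pics/s3.png',cv2.resize(f,None,fx=3,fy=3,interpolation=2))
w=cv2.imread('pics/w3.png')[130:390,130:510];import numpy as np
cv2.imwrite('pics/c3.png',np.hstack([w,cv2.resize(f,(325,260))]))"
```

```text
[444.3  61.  264.5]
px 520 296 circ 569.1 -120.5 d 45.2 ell [ 572.6 -118.9] [34.4 44.7]
px 539 294 circ 589.3 -160.3 d 195.9 ell [ 604.1 -146.2] [ 74.3 190.4]
px 224 82 circ 438.7 170.7 d 59.2 ell [438.6 170.6] [57.7 58.6]
px 546 18 circ 694.8 104.7 d 51.1 ell [693.5 103.9] [38.5 44.7]
53.60114128235787
```

View pics/c3.png

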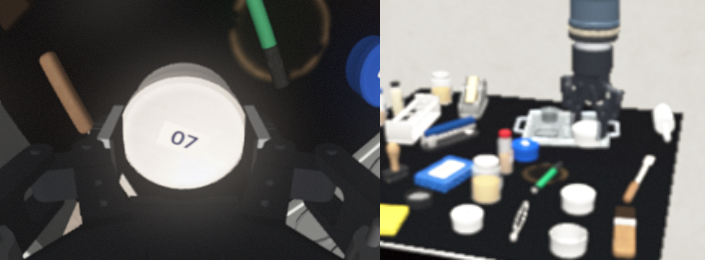

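Tin 07 is held level in the jaws. I'll carry it to the wide seat at (490,-163).

>>> drive_tool:
  travel:
    - [0.01, -0.045, 0]
    - [0.02, -0.09, 0]
    - [0.03, -0.138, 0]
    - [0.04, -0.185, 0]
    - [0.0463, -0.2239, 0]
  turn: [0, 0, 0, 0, 0]

```text
time_s: 4.35
tcp_pos: [489.9, -165.4, 261.9]
ee_rot: [-179.9, 0.0, 59.7]
wrist_force: [0.5, 0.0, -0.5]
grip_width: 53.8
```

>>> drive_tool:
  travel:
    - [0, 0, 0]
    - [0, 0, -0.02]
    - [0, 0, -0.04]
    - [0, 0, -0.05]
    - [0, 0, -0.05]
  turn: [0, 0, 0, 0, 0]

```text
time_s: 4.85
tcp_pos: [489.2, -162.3, 211.2]
ee_rot: [-179.8, 0.0, 59.8]
wrist_force: [0.3, -0.0, 0.3]
grip_width: 53.3
```

```bash
python3 tins.py w4.png; python3 -c "
import cv2;w=cv2.imread('pics/w4.png')[40:390,130:610];cv2.imwrite('pics/c4.png',w)"
```

```text
[ 489.7 -162.5  212.3]
px 38 322 circ 129.0 -130.5 d 387.0 ell [ 157.7 -113.6] [ 92.8 348.7]
px 59 156 circ 369.5 -29.3 d 126.3 ell [365.  -69.7] [ 13.2 187.1]
```

View pics/c4.png

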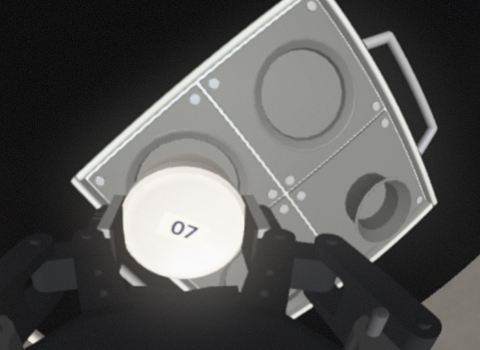

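Run:
```python
from h import *
import pickle
c=pickle.load(open("w.pkl","rb"))
print(plane(c,416.5,235,5,True)[:2],plane(c,430,133.5,6,True)[:2],plane(c,427,129,13,True)[:2])
```

```text
[ 541.90617521 -200.56364588] [ 576.59937524 -146.50770209] [ 573.98764746 -141.62821143]
```

>>> drive_tool:
  travel:
    - [0, 0, -0.005]
    - [0, 0, -0.01]
    - [0, 0, -0.015]
    - [0, 0, -0.019]
    - [0, 0, -0.019]
  turn: [0, 0, 0, 0, 0]

```text
time_s: 5.4
tcp_pos: [489.8, -162.9, 193.1]
ee_rot: [-180.0, 0.0, 59.7]
wrist_force: [-1.1, -0.4, 0.5]
grip_width: 53.7
```

>>> drive_tool:
  travel:
    - [0, 0, -0.0015]
    - [0, 0, -0.003]
    - [0, 0, -0.0045]
    - [0, 0, -0.0055]
    - [0, 0, -0.0055]
  turn: [0, 0, 0, 0, 0]

```text
time_s: 5.9
tcp_pos: [490.0, -163.0, 188.1]
ee_rot: [-180.0, 0.0, 59.7]
wrist_force: [-1.3, 1.2, -0.3]
grip_width: 53.9
```

>>> drive_tool:
  travel:
    - [0, 0, -0.0005]
    - [0, 0, -0.001]
    - [0, 0, -0.001]
    - [0, 0, -0.001]
    - [0, 0, -0.001]
  turn: [0, 0, 0, 0, 0]

```text
time_s: 6.4
tcp_pos: [490.1, -163.0, 187.2]
ee_rot: [-180.0, -0.0, 59.7]
wrist_force: [0.5, 0.1, -0.6]
grip_width: 53.4
```

>>> drive_tool:
  travel:
    - [0, 0, -0.0005]
    - [0, 0, -0.001]
    - [0, 0, -0.001]
    - [0, 0, -0.001]
    - [0, 0, -0.001]
  turn: [0, 0, 0, 0, 0]

```text
time_s: 6.9
tcp_pos: [490.0, -163.0, 187.0]
ee_rot: [180.0, -0.0, 59.7]
wrist_force: [-5.4, 1.6, 18.4]
grip_width: 53.7
```

Contact at 18 N, so it is on the floor. I'll release it and lift.

>>> drive_tool:
  travel:
    - [0, 0, 0.001]
    - [0, 0, 0.001]
    - [0, 0, 0.001]
    - [0, 0, 0.001]
    - [0, 0, 0.001]
  turn: [0, 0, 0, 0, 0]
  jaw: 0.65

```text
time_s: 7.4
tcp_pos: [490.0, -163.0, 187.1]
ee_rot: [-180.0, 0.0, 59.7]
wrist_force: [0.2, 1.1, 0.1]
grip_width: 70.3
```

>>> drive_tool:
  travel:
    - [0, 0, 0.01]
    - [0, 0, 0.03]
    - [0, 0, 0.07]
    - [0, 0.03, 0.11]
    - [0, 0.05, 0.13]
  turn: [0, 0, 0, 0, 0]

```text
time_s: 7.9
tcp_pos: [490.3, -112.3, 321.1]
ee_rot: [179.8, -0.1, 59.7]
wrist_force: [1.1, -0.4, 0.4]
grip_width: 70.5
```

```bash
python3 tins.py w5.png; python3 -c "
from cell import *
import cv2;f=read_camera('side')['frame'][140:200,290:390];w=cv2.imread('pics/w5.png')[80:380,330:640]
import numpy as np
cv2.imwrite('pics/c5.png',np.hstack([w,cv2.resize(f,(480,300),interpolation=2)]))"
```

```text
[ 490.8 -110.4  323.1]
px 458 376 circ 532.1 -446.6 d 154.1 ell [ 536.8 -419.8] [ 35.5 167.9]
px 166 366 circ 192.7 -224.0 d 171.1 ell [ 207.  -221.5] [ 33.9 166.7]
px 607 167 circ 834.8 -281.6 d 198.3 ell [ 839.4 -282.3] [ 62.1 182.4]
px 148 178 circ 358.3 -19.7 d 134.6 ell [355.3 -53.7] [ 14.4 186.3]
px 592 56 circ 883.1 -141.0 d 198.6 ell [ 885.6 -141.5] [115.6 170.5]
```

View pics/c5.png

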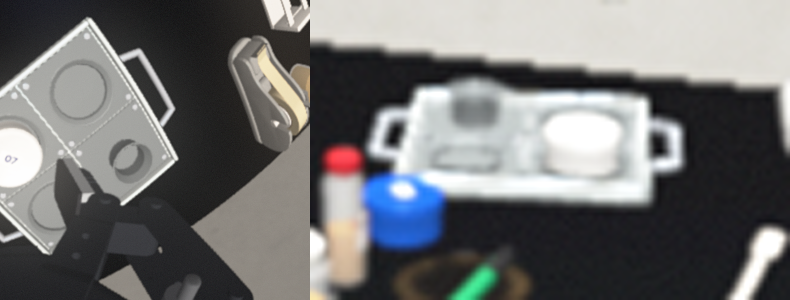

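Tin 07 sits level in its seat. Next is tin 12 at (438.6,170.5).

>>> drive_tool:
  travel:
    - [-0.01, 0.048, 0]
    - [-0.02, 0.096, 0]
    - [-0.03, 0.143, 0]
    - [-0.04, 0.19, 0]
    - [-0.0514, 0.237, 0]
  turn: [0, 0, 0, 0, 0]

```text
time_s: 8.5
tcp_pos: [437.9, 125.3, 317.1]
ee_rot: [-180.0, 0.0, 59.7]
wrist_force: [1.8, -0.8, 0.6]
grip_width: 70.3
```

>>> drive_tool:
  travel:
    - [0, 0.0465, 0]
    - [0, 0.0465, -0.04]
    - [0, 0.0465, -0.08]
    - [0, 0.0465, -0.115]
    - [0, 0.0465, -0.1348]
  turn: [0, 0, 0, 0, 0]

```text
time_s: 9.0
tcp_pos: [437.5, 169.8, 179.6]
ee_rot: [-179.9, 0.2, 59.8]
wrist_force: [0.6, 0.0, 0.2]
grip_width: 70.5
```

>>> drive_tool:
  travel:
    - [0, 0, 0]
    - [0, 0, 0]
    - [0, 0, 0]
    - [0, 0, 0]
    - [0, 0, 0]
  turn: [0, 0, 0, 0, 0]
  jaw: -0.1

```text
time_s: 9.5
tcp_pos: [439.0, 170.6, 183.3]
ee_rot: [179.9, -0.1, 59.7]
wrist_force: [0.3, 0.3, -0.7]
grip_width: 54.1
```

>>> drive_tool:
  travel:
    - [0, 0, 0.01]
    - [0, 0, 0.03]
    - [0, 0, 0.06]
    - [0, 0, 0.08]
    - [0, 0, 0.08]
  turn: [0, 0, 0, 0, 0]

```text
time_s: 10.0
tcp_pos: [439.6, 170.9, 265.8]
ee_rot: [179.8, -0.2, 59.7]
wrist_force: [0.5, 0.3, -0.9]
grip_width: 53.7
```

>>> drive_tool:
  travel:
    - [0.007, -0.045, 0]
    - [0.014, -0.09, 0]
    - [0.021, -0.135, 0]
    - [0.028, -0.18, 0]
    - [0.035, -0.225, 0]
  turn: [0, 0, 0, 0, 0]

```text
time_s: 10.5
tcp_pos: [473.4, -56.3, 262.4]
ee_rot: [-180.0, -0.0, 59.7]
wrist_force: [1.2, 0.2, -0.9]
grip_width: 53.9
```

>>> drive_tool:
  travel:
    - [0.007, -0.045, 0]
    - [0.014, -0.09, 0]
    - [0.021, -0.135, 0]
    - [0.028, -0.18, 0]
    - [0.0317, -0.197, 0]
  turn: [0, 0, 0, 0, 0]

```text
time_s: 11.0
tcp_pos: [505.2, -255.0, 262.1]
ee_rot: [180.0, 0.0, 59.6]
wrist_force: [0.0, 0.8, -0.5]
grip_width: 54.1
```

>>> drive_tool:
  travel:
    - [0, 0, -0.01]
    - [0, 0, -0.03]
    - [0, 0, -0.05]
    - [0, 0, -0.06]
    - [0, 0, -0.065]
  turn: [0, 0, 0, 0, 0]

```text
time_s: 11.5
tcp_pos: [504.9, -250.7, 196.3]
ee_rot: [-179.9, 0.0, 59.8]
wrist_force: [-0.1, 0.1, -1.2]
grip_width: 53.8
```

>>> drive_tool:
  travel:
    - [0, 0, -0.002]
    - [0, 0, -0.004]
    - [0, 0, -0.006]
    - [0, 0, -0.008]
    - [0, 0, -0.0095]
  turn: [0, 0, 0, 0, 0]

```text
time_s: 12.0
tcp_pos: [505.4, -251.5, 188.0]
ee_rot: [180.0, -0.0, 59.7]
wrist_force: [-0.5, 0.5, -1.4]
grip_width: 54.1
```

Commanded z is 187.9. I'll creep down to contact.

>>> drive_tool:
  travel:
    - [0, 0, -0.0005]
    - [0, 0, -0.001]
    - [0, 0, -0.0013]
    - [0, 0, -0.0013]
    - [0, 0, -0.0013]
  turn: [0, 0, 0, 0, 0]

```text
time_s: 12.5
tcp_pos: [505.3, -251.5, 186.6]
ee_rot: [-180.0, -0.0, 59.7]
wrist_force: [-0.3, 0.2, -0.2]
grip_width: 53.6
```

>>> drive_tool:
  travel:
    - [0, 0, -0.0003]
    - [0, 0, -0.0006]
    - [0, 0, -0.0006]
    - [0, 0, -0.0006]
    - [0, 0, -0.0006]
  turn: [0, 0, 0, 0, 0]

```text
time_s: 13.0
tcp_pos: [505.4, -251.5, 186.0]
ee_rot: [180.0, 0.0, 59.7]
wrist_force: [0.7, -0.0, 0.6]
grip_width: 54.0
```

>>> drive_tool:
  travel:
    - [0, 0, -0.0004]
    - [0, 0, -0.0008]
    - [0, 0, -0.0008]
    - [0, 0, -0.0008]
    - [0, 0, -0.0008]
  turn: [0, 0, 0, 0, 0]

```text
time_s: 13.5
tcp_pos: [505.4, -251.5, 185.9]
ee_rot: [180.0, -0.0, 59.7]
wrist_force: [-3.7, 2.4, 12.9]
grip_width: 53.7
```

>>> drive_tool:
  travel:
    - [0, 0, 0.0008]
    - [0, 0, 0.0008]
    - [0, 0, 0.0008]
    - [0, 0, 0.0008]
    - [0, 0, 0.0008]
  turn: [0, 0, 0, 0, 0]
  jaw: 0.65

```text
time_s: 14.0
tcp_pos: [505.3, -251.5, 185.9]
ee_rot: [-180.0, 0.0, 59.7]
wrist_force: [0.0, 0.8, -0.1]
grip_width: 70.5
```

>>> drive_tool:
  travel:
    - [0, 0, 0.01]
    - [0, 0, 0.03]
    - [0, 0, 0.075]
    - [0, 0.03, 0.11]
    - [0, 0.07, 0.134]
  turn: [0, 0, 0, 0, 0]

```text
time_s: 14.5
tcp_pos: [505.5, -181.8, 323.3]
ee_rot: [179.8, -0.0, 59.6]
wrist_force: [1.6, 0.3, 0.4]
grip_width: 70.6
```

>>> drive_tool:
  travel:
    - [0.01, 0.045, 0]
    - [0.02, 0.09, 0]
    - [0.03, 0.135, 0]
    - [0.04, 0.18, 0]
    - [0.05, 0.22, 0]
  turn: [0, 0, 0, 0, 0]

```text
time_s: 15.0
tcp_pos: [555.3, 40.7, 321.0]
ee_rot: [180.0, -0.0, 59.8]
wrist_force: [0.6, -0.9, -0.3]
grip_width: 70.6
```

>>> drive_tool:
  travel:
    - [0, 0.045, 0]
    - [0, 0.09, 0]
    - [0, 0.135, 0]
    - [0, 0.17, 0]
    - [0, 0.19, 0]
  turn: [0, 0, 0, 0, 0]

```text
time_s: 15.5
tcp_pos: [554.8, 231.2, 320.7]
ee_rot: [180.0, -0.0, 59.9]
wrist_force: [-0.3, -1.5, 0.2]
grip_width: 70.5
```

```bash
sed -i 's/z=29/z=float(sys.argv[2])/' tins.py; python3 tins.py w6.png 26; python3 -c "
from cell import *
import cv2;c=read_camera('top');cv2.imwrite('pics/t6.png',c['frame']);f=c['frame'][150:230,380:460]
w=cv2.imread('pics/w6.png')[:380,140:500]
import numpy as np
cv2.imwrite('pics/c6.png',np.hstack([w,cv2.resize(f,(380,380),interpolation=2)]))"
```

```text
File "tins.py", line 4
    def tins(c,z=float(sys.argv[2]).):
                                    ^
SyntaxError: invalid syntax
[ WARN:0@1.029] global loadsave.cpp:275 findDecoder imread_('pics/w6.png'): can't open/read file: check file path/integrity
Traceback (most recent call last):
TypeError: 'NoneType' object is not subscriptable
```

```bash
sed -i 's/2\])\./2])/' tins.py; python3 tins.py w6.png 26; python3 -c "
import cv2;f=cv2.imread('pics/t6.png')[150:230,380:460]
w=cv2.imread('pics/w6.png')[:380,140:500]
import numpy as np
cv2.imwrite('pics/c6.png',np.hstack([w,cv2.resize(f,(380,380),interpolation=2)]))"
```

```text
[555.  230.9 320.5]
px 607 350 circ 1090.0 -651.8 d 796.7 ell [ 991.7 -576. ] [209.5 732.8]
px 610 268 circ 897.0 -124.0 d 301.3 ell [ 896.5 -120.6] [110.5 302.6]
px 402 226 circ 608.9 157.6 d 62.6 ell [612.2 157.8] [47.9 59.8]
px 495 206 circ 706.8 125.4 d 78.6 ell [706.5 125.4] [44.6 84.8]
px 161 188 circ 429.1 309.0 d 67.8 ell [428.1 309.1] [56.1 67.7]
px 456 103 circ 708.7 238.3 d 37.0 ell [709.4 238.1] [33.4 36.2]
px 329 108 circ 602.1 287.7 d 51.9 ell [602.2 287.7] [50.9 51. ]
px 607 86 circ 931.7 166.9 d 80.9 ell [934.9 170.3] [48.5 80.4]
px 633 67 circ 1016.2 173.3 d 106.8 ell [1010.9  183.6] [ 66.4 110.1]
px 576 18 circ 917.8 262.1 d 77.4 ell [920.6 261.3] [44. 77.]
px 181 23 circ 525.5 474.7 d 280.8 ell [420.3 381.7] [116.3 133.8]
```

View pics/c6.png

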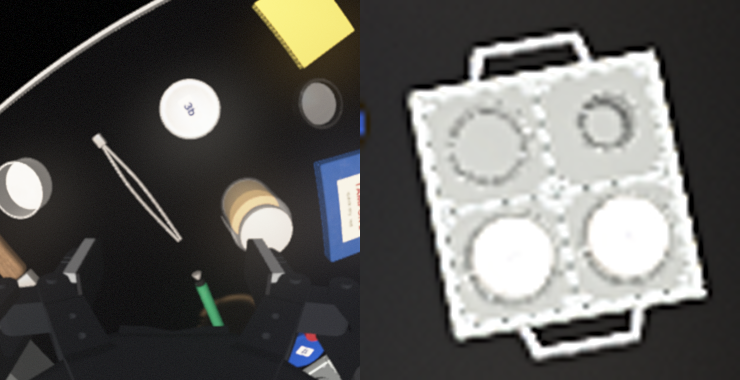

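Both large tins are in the wide seats. The small tin is at (602.1,287.7), with a measured diameter of 51 mm.

>>> drive_tool:
  travel:
    - [0.023, 0.03, 0]
    - [0.0468, 0.0592, 0]
    - [0.0468, 0.0592, -0.03]
    - [0.0468, 0.0592, -0.06]
    - [0.0468, 0.0592, -0.09]
  turn: [0, 0, 0, 0, 0]

```text
time_s: 16.1
tcp_pos: [602.5, 287.0, 229.5]
ee_rot: [180.0, -0.0, 59.7]
wrist_force: [0.3, 0.4, -0.3]
grip_width: 70.2
```

>>> drive_tool:
  travel:
    - [0, 0, -0.02]
    - [0, 0, -0.035]
    - [0, 0, -0.045]
    - [0, 0, -0.0485]
    - [0, 0, -0.0485]
  turn: [0, 0, 0, 0, 0]

```text
time_s: 16.6
tcp_pos: [602.3, 287.3, 181.8]
ee_rot: [180.0, 0.0, 59.7]
wrist_force: [-0.7, -0.1, 0.4]
grip_width: 70.4
```

>>> drive_tool:
  travel:
    - [0, 0, 0]
    - [0, 0, 0]
    - [0, 0, 0]
    - [0, 0, 0]
    - [0, 0, 0]
  turn: [0, 0, 0, 0, 0]
  jaw: -0.2

```text
time_s: 17.1
tcp_pos: [602.4, 287.8, 183.0]
ee_rot: [179.9, -0.1, 59.7]
wrist_force: [-2.9, -1.8, 9.7]
grip_width: 46.4
```

>>> drive_tool:
  travel:
    - [0, 0, 0.01]
    - [0, 0, 0.03]
    - [0, 0, 0.06]
    - [0, 0, 0.085]
    - [0, 0, 0.085]
  turn: [0, 0, 0, 0, 0]

```text
time_s: 17.6
tcp_pos: [603.1, 288.2, 271.4]
ee_rot: [179.8, -0.3, 59.7]
wrist_force: [1.2, 0.4, 0.5]
grip_width: 46.4
```

>>> drive_tool:
  travel:
    - [0, 0, 0.045]
    - [-0.005, -0.03, 0.06]
    - [-0.01, -0.075, 0.06]
    - [-0.015, -0.12, 0.06]
    - [-0.015, -0.165, 0.06]
  turn: [0, 0, 0, 0, 0]

```text
time_s: 18.1
tcp_pos: [586.3, 121.3, 326.9]
ee_rot: [180.0, -0.0, 59.8]
wrist_force: [0.6, 1.0, -0.8]
grip_width: 46.7
```

>>> drive_tool:
  travel:
    - [0, -0.045, 0]
    - [0, -0.09, 0]
    - [-0.005, -0.135, 0]
    - [-0.0098, -0.18, 0]
    - [-0.0098, -0.225, 0]
  turn: [0, 0, 0, 0, 0]

```text
time_s: 18.6
tcp_pos: [576.5, -104.0, 326.8]
ee_rot: [180.0, -0.0, 59.7]
wrist_force: [1.6, -0.4, -1.1]
grip_width: 46.3
```

>>> drive_tool:
  travel:
    - [0, -0.03, 0]
    - [0, -0.045, -0.02]
    - [0, -0.045, -0.06]
    - [0, -0.045, -0.09]
    - [0, -0.045, -0.11]
  turn: [0, 0, 0, 0, 0]

```text
time_s: 19.1
tcp_pos: [576.5, -147.3, 214.4]
ee_rot: [-179.9, 0.0, 59.7]
wrist_force: [-0.9, -0.1, -0.7]
grip_width: 46.3
```

>>> drive_tool:
  travel:
    - [0, 0, 0]
    - [0, 0, 0]
    - [0, 0, 0]
    - [0, 0, 0]
    - [0, 0, 0]
  turn: [0, 0, 0, 0, 0]

```text
time_s: 19.6
tcp_pos: [577.7, -147.3, 217.4]
ee_rot: [179.9, -0.0, 59.7]
wrist_force: [-0.6, 0.4, 0.1]
grip_width: 46.2
```

```bash
python3 tins.py w7.png 26; python3 -c "
import cv2;w=cv2.imread('pics/w7.png')[80:390,130:530];cv2.imwrite('pics/c7.png',cv2.resize(w,None,fx=1.9,fy=1.9))"
```

```text
[ 577.6 -147.3  217.2]
px 58 344 circ 289.4 -133.8 d 96.5 ell [ 291.2 -129.9] [48.4 86. ]
px 9 348 circ 87.0 -108.0 d 288.5 ell [  92.8 -107. ] [ 98.6 294.4]
px 594 346 circ 840.9 -625.5 d 580.0 ell [ 818.6 -538.9] [137.2 503.9]
px 614 207 circ 808.1 -273.2 d 148.3 ell [ 806.7 -261.8] [ 20.3 139.9]
px 30 224 circ 377.9 -31.6 d 117.8 ell [373.3 -61.3] [ 14.2 159.9]
px 214 24 circ 592.0 -18.4 d 25.2 ell [592.1 -18.4] [14.  27.2]
px 608 56 circ 864.6 -143.6 d 115.4 ell [ 862.8 -140.7] [79.9 98.8]
```

View pics/c7.png

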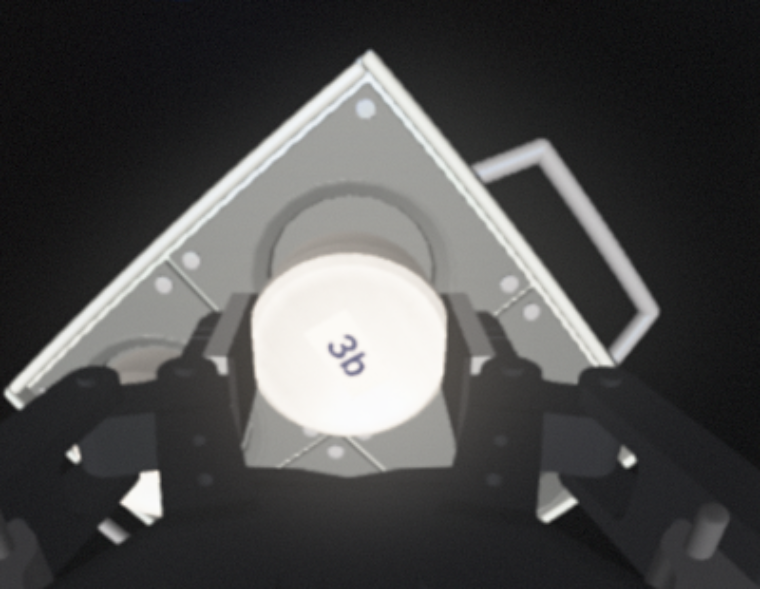

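The small tin is centred on the narrow ring sideways: ring centre at about 352 and tin at 349 in the crop. I'll lower it.

>>> drive_tool:
  travel:
    - [0, 0, -0.01]
    - [0, 0, -0.018]
    - [0, 0, -0.023]
    - [0, 0, -0.026]
    - [0, 0, -0.0285]
  turn: [0, 0, 0, 0, 0]

```text
time_s: 20.15
tcp_pos: [577.2, -147.3, 187.9]
ee_rot: [-180.0, 0.0, 59.7]
wrist_force: [-16.0, 3.5, 43.8]
grip_width: 46.2
```

>>> drive_tool:
  travel:
    - [0, 0, -0.0005]
    - [0, 0, -0.001]
    - [0, 0, -0.0013]
    - [0, 0, -0.0013]
    - [0, 0, -0.0013]
  turn: [0, 0, 0, 0, 0]

```text
time_s: 20.65
tcp_pos: [577.1, -147.2, 188.0]
ee_rot: [180.0, -0.0, 59.7]
wrist_force: [-11.6, 3.0, 23.3]
grip_width: 46.1
```

Contact at z 188 matches the seat floor, since the grasp settled at 183. I'll ease off, release and check.

>>> drive_tool:
  travel:
    - [0, 0, 0.0008]
    - [0, 0, 0.0008]
    - [0, 0, 0.0008]
    - [0, 0, 0.0008]
    - [0, 0, 0.0008]
  turn: [0, 0, 0, 0, 0]

```text
time_s: 21.15
tcp_pos: [577.4, -147.3, 188.0]
ee_rot: [180.0, -0.0, 59.7]
wrist_force: [-4.6, 0.7, 10.0]
grip_width: 46.5
```

>>> drive_tool:
  travel:
    - [0, 0, 0]
    - [0, 0, 0]
    - [0, 0, 0]
    - [0, 0, 0]
    - [0, 0, 0]
  turn: [0, 0, 0, 0, 0]
  jaw: 0.5

```text
time_s: 21.65
tcp_pos: [577.3, -147.3, 187.4]
ee_rot: [-180.0, 0.0, 59.7]
wrist_force: [0.3, -0.9, -1.1]
grip_width: 63.8
```

>>> drive_tool:
  travel:
    - [0, 0, 0.01]
    - [0, 0, 0.03]
    - [0, 0, 0.075]
    - [-0.02, 0.03, 0.11]
    - [-0.06, 0.05, 0.145]
  turn: [0, 0, 0, 0, 0]

```text
time_s: 22.15
tcp_pos: [522.7, -98.9, 330.5]
ee_rot: [179.9, -0.1, 59.7]
wrist_force: [-0.7, 1.3, 1.0]
grip_width: 64.0
```

>>> drive_tool:
  travel:
    - [0, 0.02, 0.02]
    - [0, 0.02, 0.02]
    - [0, 0.02, 0.02]
    - [0, 0.02, 0.02]
    - [0, 0.02, 0.02]
  turn: [0, 0, 0, 0, 0]

```text
time_s: 22.65
tcp_pos: [522.3, -80.3, 347.2]
ee_rot: [-179.9, 0.0, 59.7]
wrist_force: [-0.6, 0.0, 0.0]
grip_width: 63.8
```

```bash
python3 tins.py w8.png 31; python3 -c "
from cell import *
import cv2,numpy as np
f=read_camera('side')['frame'];cv2.imwrite('pics/s8.png',f)
w=cv2.imread('pics/w8.png')[:360,200:600];cv2.imwrite('pics/c8.png',np.hstack([w,cv2.resize(f[140:200,290:370],(400,360),interpolation=2)]))"
```

```text
[522.3 -80.3 347.3]
px 456 374 circ 561.6 -440.3 d 145.6 ell [ 563.7 -416.1] [ 30.5 158.1]
px 173 366 circ 204.1 -209.8 d 180.6 ell [ 218.6 -206.1] [ 30.5 175.7]
px 156 207 circ 362.2 -16.9 d 134.9 ell [358.3 -48.2] [ 14.  182.1]
px 582 192 circ 832.3 -269.2 d 179.5 ell [ 834.8 -286. ] [ 59.3 184.7]
px 614 11 circ 1029.1 -59.5 d 165.2 ell [1025.8  -76.4] [ 47.6 163.4]
px 581 72 circ 902.5 -139.4 d 293.2 ell [ 902.9 -135.8] [130.9 245.2]
```

View pics/c8.png

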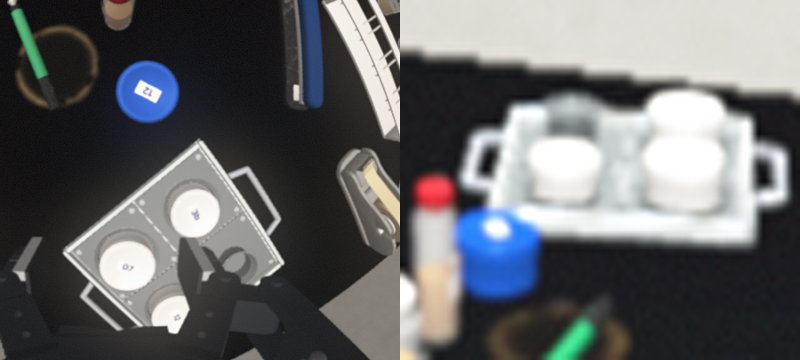

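The small tin sits level in the narrow seat. Now I'll locate the vial from its red cap in the top and side views.

```bash
cat > red.py <<'E'
from h import *
def red(f,box):
    x0,y0,x1,y1=box; h=cv2.cvtColor(f,cv2.COLOR_BGR2HSV)[y0:y1,x0:x1]
    m=(((h[...,0]<8)|(h[...,0]>172))&(h[...,1]>150)&(h[...,2]>80)).astype('uint8')
    n,l,s,c=cv2.connectedComponentsWithStats(m); i=1+s[1:,4].argmax(); return c[i]+[x0,y0],s[i]
E
python3 - <<'E'
from cell import *; from red import *
a=read_camera("top"); b=read_camera("side")
p,s=red(a["frame"],(335,155,365,185)); q,t=red(b["frame"],(285,160,310,200)); print(p,s,q,t)
print(plane(a,*p,83)[:2])
# two-ray closest
d1,d2=ray(a,*p),ray(b,*q); o1,o2=map(np.array,(a["origin"],b["origin"]))
k=np.linalg.lstsq(np.c_[d1,-d2],o2-o1,rcond=None)[0]; print(o1+k[0]*d1,o2+k[1]*d2)
print(get_state()["tcp_pos"])
E
```

```text
[349.82142857 168.03571429] [13 10  5  7 28] [296.38888889 171.36111111] [ 8  9  8  6 36]
[613.74955148  61.63247862]
[613.44641691  61.70099232  84.64260786] [609.99845868  60.79539285  84.04407829]
[522.28351868 -80.05864416 347.67546865]
```

>>> drive_tool:
  travel:
    - [0.01, 0.045, 0]
    - [0.02, 0.09, 0]
    - [0.02, 0.1, 0]
    - [0.02, 0.1, 0]
    - [0.02, 0.1, 0]
  turn: [0, 0, 0, 0, 0]

```text
time_s: 23.35
tcp_pos: [542.2, 19.7, 348.0]
ee_rot: [-180.0, 0.0, 59.7]
wrist_force: [1.0, -0.4, -1.0]
grip_width: 64.3
```

Run:
```python
from cell import *; from red import *
c=read_camera("wrist"); print(get_state()["tcp_pos"])
p,s=red(c["frame"],(250,0,520,300)); print(p,s); print(plane(c,*p,83,True))
cv2.imwrite("pics/w9.png",c["frame"][:380,100:600])
```

```text
[542.17937976  19.3120626  348.10306123]
[363.25753012 109.69427711] [ 98  96  31  28 664]
[609.73750306  61.52208741  83.        ]
```

View pics/w9.png

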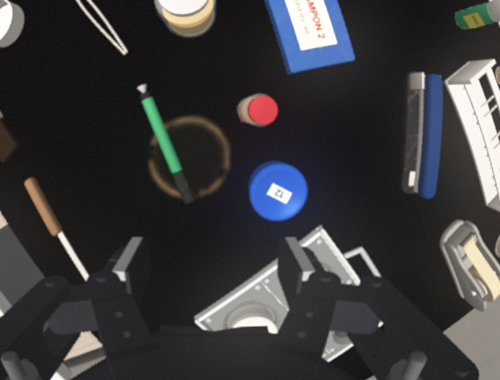

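The vial's red cap is at crop (263,110), which is world (610,61.5). It stands clear of the blue tin. I'll grasp it at mid-body.

>>> drive_tool:
  travel:
    - [0.034, 0.021, 0]
    - [0.0675, 0.042, 0]
    - [0.0675, 0.042, -0.02]
    - [0.0675, 0.042, -0.05]
    - [0.0675, 0.042, -0.08]
  turn: [0, 0, 0, 0, 0]

```text
time_s: 23.9
tcp_pos: [610.0, 60.9, 267.3]
ee_rot: [180.0, -0.0, 59.7]
wrist_force: [0.7, 0.5, -0.8]
grip_width: 63.8
```

>>> drive_tool:
  travel:
    - [0, 0, -0.02]
    - [0, 0, -0.04]
    - [0, 0, -0.055]
    - [0, 0, -0.062]
    - [0, 0, -0.062]
  turn: [0, 0, 0, 0, 0]

```text
time_s: 24.4
tcp_pos: [609.5, 61.2, 205.5]
ee_rot: [-179.9, 0.0, 59.7]
wrist_force: [0.0, -0.1, 0.4]
grip_width: 64.2
```

>>> drive_tool:
  travel:
    - [0, 0, 0]
    - [0, 0, 0]
    - [0, 0, 0]
    - [0, 0, 0]
    - [0, 0, 0]
  turn: [0, 0, 0, 0, 0]
  jaw: -0.2

```text
time_s: 24.9
tcp_pos: [609.9, 62.3, 206.4]
ee_rot: [180.0, -0.0, 59.7]
wrist_force: [-0.5, 1.1, 0.4]
grip_width: 34.4
```

>>> drive_tool:
  travel:
    - [0, 0, 0]
    - [0, 0, 0]
    - [0, 0, 0]
    - [0, 0, 0]
    - [0, 0, 0]
  turn: [0, 0, 0, 0, 0]
  jaw: -0.7

```text
time_s: 25.4
tcp_pos: [609.9, 62.3, 206.5]
ee_rot: [180.0, -0.0, 59.7]
wrist_force: [-0.4, -0.8, 5.8]
grip_width: 25.3
```

>>> drive_tool:
  travel:
    - [0, 0, 0.01]
    - [0, 0, 0.04]
    - [0, 0, 0.08]
    - [0, -0.03, 0.09]
    - [-0.004, -0.07, 0.09]
  turn: [0, 0, 0, 0, 0]

```text
time_s: 25.9
tcp_pos: [606.6, -7.3, 299.1]
ee_rot: [179.8, -0.1, 59.9]
wrist_force: [-0.0, -1.2, -1.2]
grip_width: 25.7
```

>>> drive_tool:
  travel:
    - [-0.003, -0.045, 0]
    - [-0.006, -0.09, 0]
    - [-0.009, -0.135, 0]
    - [-0.0108, -0.18, 0]
    - [-0.0108, -0.21, 0]
  turn: [0, 0, 0, 0, 0]

```text
time_s: 26.4
tcp_pos: [594.3, -220.6, 296.9]
ee_rot: [180.0, 0.0, 59.6]
wrist_force: [0.4, 0.4, -0.8]
grip_width: 25.8
```

>>> drive_tool:
  travel:
    - [0, -0.0183, 0]
    - [0, -0.0183, -0.02]
    - [0, -0.0183, -0.04]
    - [0, -0.0183, -0.05]
    - [0, -0.0183, -0.05]
  turn: [0, 0, 0, 0, 0]

```text
time_s: 26.9
tcp_pos: [594.7, -235.3, 245.1]
ee_rot: [-179.9, 0.0, 59.8]
wrist_force: [-0.0, 0.3, 0.8]
grip_width: 25.7
```

Run:
```python
from cell import *; from red import *
import pickle
c=read_camera("wrist"); pickle.dump(c,open("w10.pkl","wb")); b=read_camera("side"); print(get_state()["tcp_pos"])
p,s=red(c["frame"],(250,0,520,390)); print(p,s)
w=cv2.resize(c["frame"][120:380,180:480],None,fx=1.5,fy=1.5); h=w.shape[0]
cv2.imwrite("pics/c10.png",np.hstack([w,cv2.resize(b["frame"][100:200,290:380],(350,h),interpolation=2)]))
```

```text
[ 595.27884102 -235.69497451  246.95372226]
[313.60825936 305.52335006] [  34  277   61   54 2591]
```

View pics/c10.png

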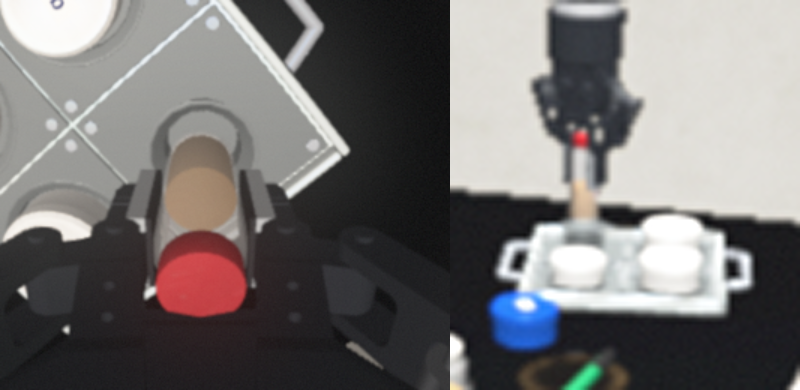

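Run:
```python
from h import *
import pickle
c=pickle.load(open("w10.pkl","rb"))
a=plane(c,315.3,185.3,30,True)[:2]; b=plane(c,314.7,120+250/1.5,30,True)[:2]; d=(a-b)/np.linalg.norm(a-b)
print(d,a,a-24.5*d, "inner floor", plane(c,203/1.5+180,111/1.5+120,30,True)[:2]-22*d)
l,r=plane(c,153/1.5+180,212,30,True)[:2],plane(c,253/1.5+180,212,30,True)[:2]; print(np.linalg.norm(l-r))
```

```text
[0.50665484 0.86214898] [ 606.95820762 -215.08735813] [ 594.54516396 -236.21000823] inner floor [ 593.05859273 -238.83620426]
41.957083067573485
```

Collar centre comes out at (594.5,-236.2), which agrees with the vial position to within 1 mm. I'll lower it.

>>> drive_tool:
  travel:
    - [0, 0, -0.005]
    - [0, 0, -0.01]
    - [0, 0, -0.015]
    - [0, 0, -0.019]
    - [0, 0, -0.022]
  turn: [0, 0, 0, 0, 0]

```text
time_s: 27.5
tcp_pos: [594.9, -236.0, 223.7]
ee_rot: [-180.0, 0.0, 59.7]
wrist_force: [0.1, -0.5, -0.6]
grip_width: 25.2
```

>>> drive_tool:
  travel:
    - [0, 0, -0.003]
    - [0, 0, -0.006]
    - [0, 0, -0.009]
    - [0, 0, -0.011]
    - [0, 0, -0.0115]
  turn: [0, 0, 0, 0, 0]

```text
time_s: 28.0
tcp_pos: [594.9, -236.1, 212.4]
ee_rot: [-180.0, 0.0, 59.7]
wrist_force: [0.2, -0.1, -0.0]
grip_width: 25.7
```

>>> drive_tool:
  travel:
    - [0, 0, -0.0005]
    - [0, 0, -0.001]
    - [0, 0, -0.0012]
    - [0, 0, -0.0012]
    - [0, 0, -0.0012]
  turn: [0, 0, 0, 0, 0]

```text
time_s: 28.5
tcp_pos: [595.0, -236.1, 211.6]
ee_rot: [180.0, -0.0, 59.7]
wrist_force: [0.1, -0.3, 0.4]
grip_width: 25.6
```

>>> drive_tool:
  travel:
    - [0, 0, -0.0003]
    - [0, 0, -0.0005]
    - [0, 0, -0.0005]
    - [0, 0, -0.0005]
    - [0, 0, -0.0005]
  turn: [0, 0, 0, 0, 0]

```text
time_s: 29.0
tcp_pos: [595.0, -236.1, 211.5]
ee_rot: [180.0, -0.0, 59.7]
wrist_force: [-1.2, 0.6, 6.6]
grip_width: 25.5
```

The vial is on the floor. I'll release and lift straight up.

>>> drive_tool:
  travel:
    - [0, 0, 0.0003]
    - [0, 0, 0.0003]
    - [0, 0, 0.0003]
    - [0, 0, 0.0003]
    - [0, 0, 0.0003]
  turn: [0, 0, 0, 0, 0]
  jaw: 0.3

```text
time_s: 29.5
tcp_pos: [595.0, -236.1, 211.2]
ee_rot: [-180.0, -0.0, 59.7]
wrist_force: [-0.5, 0.1, -0.4]
grip_width: 55.5
```

>>> drive_tool:
  travel:
    - [0, 0, 0.01]
    - [0, 0, 0.04]
    - [0, 0, 0.075]
    - [0, 0, 0.11]
    - [0, 0, 0.14]
  turn: [0, 0, 0, 0, 0]

```text
time_s: 30.0
tcp_pos: [594.8, -236.0, 354.2]
ee_rot: [179.9, -0.0, 59.7]
wrist_force: [0.7, -0.0, 0.5]
grip_width: 55.2
```

>>> drive_tool:
  travel:
    - [-0.04, -0.01, 0.02]
    - [-0.08, -0.02, 0.04]
    - [-0.12, -0.03, 0.05]
    - [-0.15, -0.03, 0.05]
    - [-0.15, -0.03, 0.05]
  turn: [0, 0, 0, 0, 0]

```text
time_s: 30.5
tcp_pos: [442.1, -266.2, 403.1]
ee_rot: [179.9, 0.0, 59.6]
wrist_force: [1.0, 0.1, 0.3]
grip_width: 55.5
```

Run:
```python
from cell import *; from h import *
b=read_camera("side")["frame"]; w=read_camera("wrist")["frame"]; t=read_camera("top")["frame"]; print(get_state()["tcp_pos"],get_state()["wrist_force"])
cv2.imwrite("pics/fin.png",np.hstack([w[:360,240:600],cv2.resize(b[130:250,270:400],(390,360),interpolation=2)]))
cv2.imwrite("pics/tfin.png",t)
t0=cv2.imread("pics/top0.png")
for n,(u,v) in dict(open=(281,222),jar=(317,172)).items(): print(n,cv2.absdiff(t0,t)[v-14:v+14,u-14:u+14].mean().round(2))
```

```text
[ 445.26151867 -266.08514787  401.89781553] [-0.27892583 -0.07148977  0.10406474]
open 4.2
jar 5.21
```

View pics/fin.png

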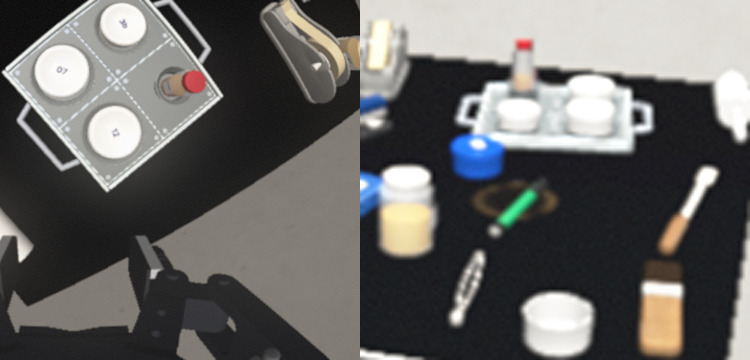

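The final picture shows all three tins level in their rings and the vial upright in the collar. The open tin and the jar stand where they were, so I'll hand in.

```bash
python3 -c "
from cell import *
print(close_job())"
```

```text
the job is handed in; nothing more can be done
None
```

The carrier is loaded and the job was handed in at about 30.7 s of the 99 s allowed. No verdict is reported.

**Placing:** I set down the two large capped tins (07 and 12) in the wide seats first. The small tin (3b) followed in the narrow seat and the vial in the tall collar. Each was lowered until I felt contact with the seat floor, then released and the arm lifted clear.

**Last checks:**
- **Seating:** the wrist and side pictures show all three tins level in their rings and the vial upright in the collar. Contact heights matched the seat floors to within about 2 mm.
- **Left in place:** the open tin and the wide jar appear where they stood. I judged this by eye and by a small difference between the first and last top pictures; I did not re-measure their positions.
- **Robot clear:** the arm stands well clear and the wrist force reads near zero.

**Force on the small tin:** it met the seat floor harder than intended, with the wrist reading 44 N along z (limit 120 N) while pressing through the held tin. I eased this to 10 N before releasing. The other three set down at 7 to 18 N.

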